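Function-test the latching stop button

TASK

Function-test the bench's stop button, the black mushroom button with the raised straight ridge across its top: push it down until it latches and stays in, then turn it clockwise (seen from above) by pushing the side of the ridge with the fingertips until it unlatches and springs back out, and take the hand clear. Only touch and push: grip and lift nothing, leave the two control boxes where they stand, and do not press the plain round mushroom button beside it or disturb the loose things nearby.

Things in the scene. Friction and masses are not known exactly. Their poses are not given: they have to be found in the camera images.
- stop_top (a point): Centre of the ridge's top on the stop button, 115 mm above the bench when out, on its vertical turning axis. x runs along the ridge, y across, z up; moves and turns with the head: a black mushroom head 60 mm across, 14 mm thick. The ridge is 56 mm long, 12 mm wide over its rubber cheeks (9 mm at the top), its top 25 mm above the head's upper face; the head is 12 mm clear of the box below.
- stop_plunger (a joint): How far the stop button is pressed in, m: 0 out, 0.008 end of travel. Straight down on the ridge's centre it takes about 3 N at first, about 7 N at the end. Pressed past about 0.0065 it latches: let go, it stays at about 0.0065 until twisted free, when a spring lifts it fully out.
- stop_twist (a joint): How far the stop button's head is twisted, rad: 0 at rest, growing clockwise seen from above, stop at 0.9. At about 0.5 the latch lets go. It takes about 0.04 N m (2 N sideways on the ridge 20 mm from the axis); let go, a light spring turns it back to 0.
- stop_station: Light grey box that carries the stop button, 92 x 92 x 64 mm, about 1.8 kg, standing loose on rubber feet; origin at the centre of its underside, z up, x out of its back, where a black cable gland sticks out 16 mm. The untwisted ridge lies along this x.
- plain_button (a joint): How far the plain push button is pressed in, m: 0 is out, 0.008 fully in. Not to be pressed.
- plain_top (a point): Centre of the top of the plain push button on the other box: the same black mushroom head, 60 mm across, but smooth on top with no ridge, about 90 mm above the bench. z up.
- plain_station: The other light grey box, 92 x 92 x 64 mm, 1.8 kg, loose, with the plain push button; origin at the centre of its underside, z up.
- spool: Spool of solder wire standing upright, 56 mm across, 40 mm high; loose; origin at the centre of its underside.
- bottle: White pump bottle, 60 mm across, 118 mm high; loose; origin at the centre of its underside.
- flux_pot: Small jar with a white lid, 37 mm across, 28 mm high; loose; origin at the centre of its underside.
- ridge_left: Black rubber cheek on the left (+y) side of the stop button's ridge, 54 mm long, 21 mm high, its top 4 mm below the ridge's; origin in its middle, 4 mm from the ridge's centre plane, its outer face 6 mm from that plane; x along the ridge, z up. Push the cheeks; do not pinch the ridge between the fingers.
- ridge_right: Black rubber cheek on the right (-y) side of the stop button's ridge, 54 mm long, 21 mm high, its top 4 mm below the ridge's; origin in its middle, 4 mm from the ridge's centre plane, its outer face 6 mm from that plane; x along the ridge, z up. Push the cheeks; do not pinch the ridge between the fingers.
Not all that is in view belongs to the job. What is shaped like the stop_station but red is not meant. What is shaped like the plain_station but green is not meant.

How it is judged:
On the way, in this order (a step that is already met when the one before it is completed fails the run):
1. the stop button is pressed in to its latched depth (value of joint stop_plunger above 0.006 m and value of joint stop_twist below 0.15 rad), for 0.2 s.
2. the head is being twisted clockwise while still latched in (value of joint stop_plunger above 0.005 m and value of joint stop_twist above 0.25 rad), for 0.02 s.
3. the button has sprung back out (value of joint stop_plunger below 0.002 m), for 0.1 s.
At the end, for the whole second after the job is handed in: The stop button, pressed to its latch and twisted free, is fully out (within 1.5 mm) and turned back (0.15 rad); the plain button is out; the stop box is level, at rest, within 30 mm of its start, the plain box within 20 mm, the spool, bottle and jar within 30 mm (value of joint each of stop_plunger, plain_button below 0.0015 m and value of joint stop_twist below 0.15 rad and distance of each of stop_station, spool, bottle, flux_pot from where it was at the start of the episode below 0.03 m and distance of plain_station from where it was at the start of the episode below 0.02 m and angle between stop_station's own z axis and vertical below 0.05 rad and linear speed of stop_station below 0.02 m/s); the robot touches nothing.
It fails at once if the ridge was pinched between the fingers (contact force between the fingers and ridge_left above 8 N and contact force between the fingers and ridge_right above 8 N).
It fails at once if the stop box was lifted, tipped, carried or shoved away (height (world z) of stop_station above 0.012 m or angle between stop_station's own z axis and vertical above 0.15 rad or distance of stop_station from where it was at the start of the episode above 0.03 m).
It fails at once if the plain button was pressed (value of joint plain_button above 0.003 m).
It fails at once if the plain box was moved (distance of plain_station from where it was at the start of the episode above 0.02 m).
It fails at once if a loose thing nearby was moved or lifted (distance of any of spool, bottle, flux_pot from where it was at the start of the episode above 0.03 m).
It also fails if it takes over 40 s, if anything falls off the work surface, if the arm or the gripper's body presses on something with over 40 N, if the wrist force passes 120 N, or if a joint passes its speed limit or range.

ROBOT

A 6-joint arm with a two-finger parallel gripper is mounted at the origin on the work surface; the furniture and walls round the work are solid. World frame = base frame: x ahead of the robot, y to its left, z up, the work surface at z = 0. Lengths are in m, angles in rad, forces in N, time in s.
With the tool pointing down it reaches from about 0.4 to 0.925 m from the base axis. Payload 3.4 kg.
Tool frame: the origin (TCP) lies at the very end of the fingers, on their centre line; the grasp point (between the pads) lies 19 mm behind it; z points along the fingers, y is the direction in which the jaws open and shut (so a half turn about z gives the same grasp; the last joint's range is limited). The gripper opens to 85 mm and grips with 20 to 120 N. Pads are 22 mm wide; open, the fingers measure 114 mm over their backs; the gripper's body (76 mm by 85 mm) begins 54 mm behind the grasp point. The pads swing forward as they close: fully open they stand 13 mm farther back than shut.
Start: joints at [1.048, 0.307, 1.506, -0, 1.328, -0.073], TCP at [0.25, 0.518, 0.231] pointing down, gripper open.
Joint ranges: [-3.12, 3.12], [-1.05, 2.28], [0.14, 2.33], [-1.42, 4.57], [0.1, 2.73], [-2.68, 2.68]. Speed limits (rad/s): [2.57, 2.57, 3.14, 3.14, 3.14, 3.14].

INTERFACE

Orientations are given as a 3x3 rotation matrix whose columns are the frame's x, y, z axes.
In Python, from cell import robot gives the robot as it stands.
- The arm moves only by the tool move_arm, never from a script. Its argument "targets" is a list of rows, each an object of numbers: "dx", "dy", "dz": the shift along the world's x, y, z in units of 0.1 m (1.0 is 0.1 m); "rx", "ry", "rz": the turn, a rotation vector about the world's x, y, z in units of 45 degrees (1.0 is 45 degrees); "jaw": the opening, from 0 (shut) to 1 (fully open). A call has exactly 10 rows; each row shifts and turns the commanded pose from where the row before left it; what a row does not reach is not made up. A row lasts 1/8 s, in which the tool goes at most 62.5 mm and 10.7 degrees, less where a joint would pass 70% of its speed; a pose out of reach is approached as far as the arm can. A call with a number of a shift or a turn outside -1 to 1 is refused whole. A call with a gripper value outside its range is refused whole. The fingers move at their own pace and stop on an object; the grip force is fixed at half the most. Time passes only in rows, so rows that do not move let the fingers close, or fill a call up. It gives the time, the measured TCP pose, the force and the opening at its end, in the units of the state.
- robot.read_state(): the state, without advancing time (a new reading comes with each control period).
- robot.snapshot(name): name is "side" or "top"; returns the picture (384x512x3 uint8, red, green, blue); there is no depth.
- robot.get_calibration(name): a dict with "fx", "fy", "cx", "cy" (pixels), "distortion" ([k1, k2, p1, p2, k3] as OpenCV has them; the pictures are not rectified), "R" (3x3) and "t" (3): a world point X has camera coordinates R X + t. Camera axes: x right, y down, z forward; pixel columns grow to the right and rows downward; lengths in m; the calibration is good to about 2 mm. A picture is of the moment at which its call begins. get_calibration takes no time and is no camera call.
- robot.job_done(): hands the job in, once; it reports no verdict.
Trained networks look in the newest picture that a camera, given by its name, has taken for a name from the list of things; names that differ only in an ending like _2 or _b are one class to them, and where a whole thing is asked for, a point or a joint stands for the part that bears it (a point fixed in the world has none). Each returns a list of dicts, best first, with "score" (0 to 1); they miss things now and then, are a little off and sometimes report something else, mostly with a low value. They report only what shows in the picture. A call takes as long as a camera call. They do not tell look-alikes from the thing itself.
- robot.find_in(target, camera): "point" ([x, y, z] in m, in world coordinates, good to about 4 mm: the middle of the surface that is visible of it).
The state is a dict: "time": time; "q": joint angles; "joint_vel": joint speeds; "effort": joint torques, N m; "eef_pos": TCP position; "eef_rot": TCP orientation; "wrist_force": force on the tool from outside, world axes, zero at the start; "wrist_torque": the same for the moment, N m; "grip_width": finger opening in m.
Only numpy, scipy, OpenCV 4.12 (cv2) and the standard library are available. Lean on these libraries where they do the work, as an engineer would, in place of code of your own. Each camera call takes 0.05 s, during which the arm holds its last target. There are 200 camera calls.

## Working session

There is one attempt and no reset: what is moved stays moved. The work goes in short steps, Python scripts to look and compute and a tool call to move; the robot and the scene stay as the last step left them, time stands still between calls to the robot, and variables do not carry over. Pictures are saved under pics/ and viewed, about 8 in all and at most 12, crops included, and the job is handed in when it is done.

Besides the shell and the picture viewer there is one more tool, called in YAML: its name, and indented under it one key for each argument. move_arm: Moves the arm, as the interface text tells. Shifts and turns lie within -1 to 1; 1 stands for 0.1 m of shift or 45 degrees of turn. Its arguments: {"type":"object","properties":{"targets":{"type":"array","items":{"type":"object","properties":{"dx":{"type":"number","minimum":-1,"maximum":1},"dy":{"type":"number","minimum":-1,"maximum":1},"dz":{"type":"number","minimum":-1,"maximum":1},"rx":{"type":"number","minimum":-1,"maximum":1},"ry":{"type":"number","minimum":-1,"maximum":1},"rz":{"type":"number","minimum":-1,"maximum":1},"jaw":{"type":"number"}}}}},"required":["targets"]}

```bash
mkdir -p pics; python3 - <<'E'
from cell import robot
import cv2, numpy as np
for n in("side","top"):
    im=robot.snapshot(n); cv2.imwrite(f"pics/{n}0.png",im[:,:,::-1])
    c=robot.get_calibration(n); print(n,{k:np.round(v,3).tolist() for k,v in c.items()})
    for t in("stop_top","stop_station","plain_top","plain_station","spool","bottle","flux_pot","ridge_left","ridge_right"):
        print(t,[(round(d["score"],2),np.round(d["point"],3).tolist()) for d in robot.find_in(t,n)][:4])
s=robot.read_state();print(s["time"],s["eef_pos"],s["eef_rot"])
E
```

```text
side {'fx': 405.636, 'fy': 405.636, 'cx': 261.487, 'cy': 189.551, 'distortion': [-0.076, 0.0, 0.0, 0.0, 0.0], 'R': [[-0.966, -0.259, -0.016], [-0.107, 0.455, -0.884], [0.237, -0.852, -0.467]], 't': [0.496, 0.177, 0.657]}
stop_top [(0.74, [0.394, 0.114, 0.089]), (0.57, [0.547, 0.042, 0.095])]
stop_station [(0.81, [0.392, 0.125, 0.065]), (0.57, [0.539, 0.062, 0.064])]
plain_top [(0.77, [0.502, -0.15, 0.092]), (0.76, [0.7, -0.328, 0.09])]
plain_station [(0.97, [0.496, -0.138, 0.055]), (0.73, [0.691, -0.314, 0.06])]
spool [(0.71, [0.665, 0.078, 0.03]), (0.18, [0.545, 0.037, 0.093])]
bottle [(0.66, [0.704, -0.184, 0.059])]
flux_pot [(0.78, [0.648, -0.114, 0.025]), (0.57, [0.549, 0.039, 0.103])]
ridge_left [(0.51, [0.548, 0.037, 0.103])]
ridge_right [(0.8, [0.401, 0.104, 0.105])]
top {'fx': 445.533, 'fy': 445.533, 'cx': 252.516, 'cy': 195.007, 'distortion': [-0.07, 0.0, 0.0, 0.0, 0.0], 'R': [[-0.018, -1.0, -0.007], [-0.982, 0.019, -0.189], [0.189, 0.003, -0.982]], 't': [-0.117, 0.589, 1.087]}
stop_top [(0.93, [0.548, 0.027, 0.087]), (0.72, [0.396, 0.101, 0.087])]
stop_station [(0.95, [0.396, 0.09, 0.064]), (0.87, [0.54, 0.026, 0.064])]
plain_top [(0.65, [0.498, -0.168, 0.087]), (0.65, [0.702, -0.338, 0.088]), (0.41, [0.666, 0.063, 0.042])]
plain_station [(0.92, [0.497, -0.166, 0.065]), (0.78, [0.697, -0.332, 0.065])]
spool [(0.72, [0.667, 0.062, 0.038]), (0.48, [0.499, -0.167, 0.086])]
bottle [(0.92, [0.7, -0.202, 0.091])]
flux_pot [(0.5, [0.643, -0.12, 0.028])]
ridge_left [(0.71, [0.7, -0.202, 0.09])]
ridge_right [(0.38, [0.5, -0.17, 0.088])]
1.0 [0.24949016 0.51803799 0.23130971] [[-9.00958066e-01  4.33906168e-01 -2.82722905e-05]
 [ 4.33906167e-01  9.00958066e-01  2.28491909e-05]
 [ 3.53865530e-05  8.31864168e-06 -9.99999999e-01]]
```

```bash
python3 - <<'E'
import cv2, numpy as np
t=cv2.imread("pics/top0.png");s=cv2.imread("pics/side0.png")
cv2.imwrite("pics/topv.png",cv2.resize(t,(768,576),interpolation=cv2.INTER_CUBIC))
cv2.imwrite("pics/sidev.png",cv2.resize(s,(768,576),interpolation=cv2.INTER_CUBIC))
E
```

```text
(no output)
```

View pics/topv.png

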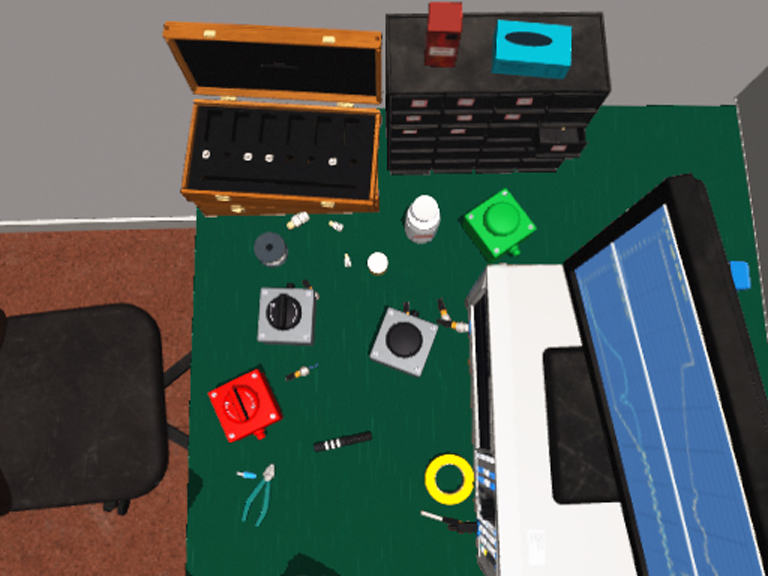

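View pics/sidev.png

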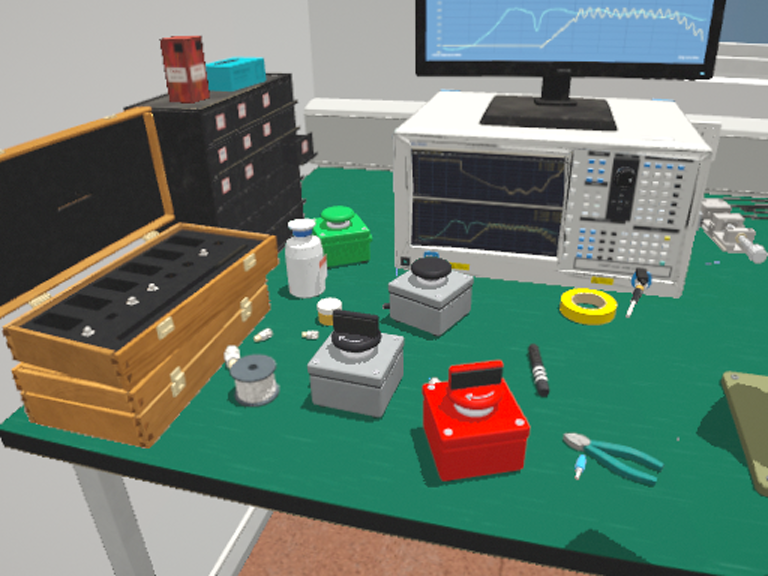

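Candidates (in the 768 px top view): the grey ridged button at (284,314), which I choose; the red ridged look-alike (242,402), the grey plain button (405,340) and the green plain look-alike (503,218) are not meant. I'll check the choice in a close crop.

```bash
python3 - <<'E'
import cv2, numpy as np
t=cv2.imread("pics/top0.png");s=cv2.imread("pics/side0.png")
a=cv2.resize(t[180:240,160:220],None,fx=6.6,fy=6.6,interpolation=cv2.INTER_CUBIC)
b=cv2.resize(s[200:280,200:280],(396,396),interpolation=cv2.INTER_CUBIC)
cv2.imwrite("pics/crop.png",np.hstack([a,b]))
E
```

```text
(no output)
```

View pics/crop.png

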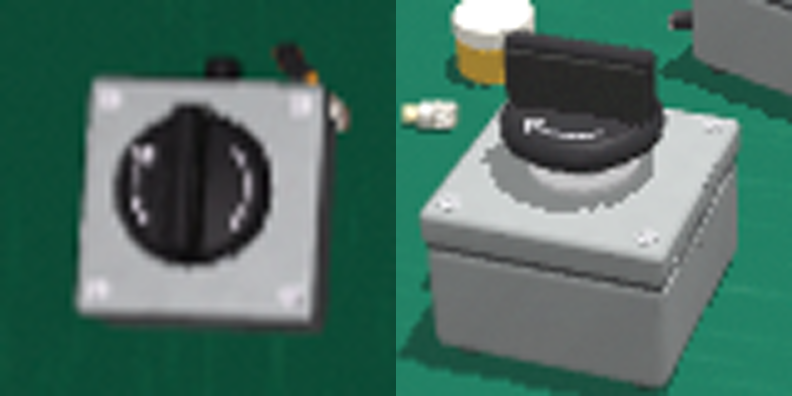

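```bash
cat >h.py <<'E'
from cell import robot
import cv2, numpy as np
C={n:robot.get_calibration(n) for n in("side","top")}
def und(n,p):
    c=C[n];K=np.array([[c["fx"],0,c["cx"]],[0,c["fy"],c["cy"]],[0,0,1]])
    return cv2.undistortPoints(np.array([[p]],float),K,np.array(c["distortion"]))[0,0]
def onz(n,p,z):
    c=C[n];R=np.array(c["R"]);t=np.array(c["t"]);o=-R.T@t;d=R.T@np.r_[und(n,p),1]
    return o+d*(z-o[2])/d[2]
def tri(a,b):
    P=[np.c_[C[n]["R"],C[n]["t"]] for n in("top","side")]
    X=cv2.triangulatePoints(P[0],P[1],und("top",a),und("side",b))[:,0];return X[:3]/X[3]
E
python3 - <<'E'
from h import *
np.set_printoptions(precision=4,suppress=True)
T=lambda x,y:(160+x/6.6-.42,180+y/6.6-.42)
S=lambda x,y:(200+(x-396)/4.95-.4,200+y/4.95-.4)
print("ends tri",tri(T(190,103),S(655,55)) ,tri(T(190,103),S(509,35)),tri(T(190,262),S(655,55)))
print("side ends z.115",onz("side",S(509,35),.115),onz("side",S(655,55),.115))
print("top ends z.115",onz("top",T(190,103),.115),onz("top",T(190,262),.115))
q=[onz("top",T(*p),.064) for p in((95,78),(325,88),(312,322),(80,315))]
print(np.array(q),np.mean(q,0))
for i in range(4):
    d=q[(i+1)%4]-q[i];print(np.linalg.norm(d),np.degrees(np.arctan2(d[1],d[0])))
# head outline: black blob in top view
t=cv2.imread("pics/top0.png")[180:240,160:220]
m=(t.max(2)<60).astype(np.uint8);m=cv2.morphologyEx(m,cv2.MORPH_OPEN,np.ones((5,5)))
n,l,st,ce=cv2.connectedComponentsWithStats(m);print(st,ce)
for c in ce[1:]: print(onz("top",c+[160,180],.09))
s=robot.read_state();print(s["time"])
E
```

```text
ends tri [0.5515 0.0232 0.1097] [0.5774 0.028  0.1104] [0.5205 0.0282 0.1097]
side ends z.115 [0.5725 0.0356 0.115 ] [0.5185 0.0367 0.115 ]
top ends z.115 [0.5783 0.0278 0.115 ] [0.5192 0.0273 0.115 ]
[[ 0.5988  0.0726  0.064 ]
 [ 0.5931 -0.0168  0.064 ]
 [ 0.5024 -0.0119  0.064 ]
 [ 0.5065  0.0769  0.064 ]] [0.5502 0.0302 0.064 ]
0.08956095087583255 -93.6191624419482
0.09091154380601288 176.8931925051595
0.08893919022427951 87.30131419233969
0.09234801098154204 -2.7218653778813935
[[   0    0   60   60 3347]
 [  22   17   14   23  253]] [[29.5847 29.6376]
 [28.3794 27.6798]]
[0.5516 0.0313 0.09  ]
1.0
```

The crop confirms the grey, ridged button with its ridge along about world x (yaw about -3°) and centre about (0.548, 0.030). The ridge top triangulates to z≈0.110, against 0.115 in the text. I'll now move above it with the jaws shut.

move_arm:
  targets:
    - {"dx": 0.3,"dy": -0.49,"dz": 0,"rz": 0.05,"jaw": 0}
    - {"dx": 0.3,"dy": -0.49,"dz": 0,"rz": 0.05,"jaw": 0}
    - {"dx": 0.3,"dy": -0.49,"dz": 0,"rz": 0.05,"jaw": 0}
    - {"dx": 0.3,"dy": -0.49,"dz": 0,"rz": 0.05,"jaw": 0}
    - {"dx": 0.3,"dy": -0.49,"dz": 0,"rz": 0.05,"jaw": 0}
    - {"dx": 0.3,"dy": -0.49,"dz": 0,"rz": 0.05,"jaw": 0}
    - {"dx": 0.3,"dy": -0.49,"dz": 0,"rz": 0.05,"jaw": 0}
    - {"dx": 0.3,"dy": -0.49,"dz": -0.2,"rz": 0.05,"jaw": 0}
    - {"dx": 0.3,"dy": -0.49,"dz": -0.2,"rz": 0.05,"jaw": 0}
    - {"dx": 0.28,"dy": -0.47,"dz": -0.2,"rz": 0.065,"jaw": 0}

```text
invalid input
```

move_arm:
  targets:
    - {"dx": 0.3,"dy": -0.49,"dz": 0,"rx": 0,"ry": 0,"rz": 0.05,"jaw": 0}
    - {"dx": 0.3,"dy": -0.49,"dz": 0,"rx": 0,"ry": 0,"rz": 0.05,"jaw": 0}
    - {"dx": 0.3,"dy": -0.49,"dz": 0,"rx": 0,"ry": 0,"rz": 0.05,"jaw": 0}
    - {"dx": 0.3,"dy": -0.49,"dz": 0,"rx": 0,"ry": 0,"rz": 0.05,"jaw": 0}
    - {"dx": 0.3,"dy": -0.49,"dz": 0,"rx": 0,"ry": 0,"rz": 0.05,"jaw": 0}
    - {"dx": 0.3,"dy": -0.49,"dz": 0,"rx": 0,"ry": 0,"rz": 0.05,"jaw": 0}
    - {"dx": 0.3,"dy": -0.49,"dz": 0,"rx": 0,"ry": 0,"rz": 0.05,"jaw": 0}
    - {"dx": 0.3,"dy": -0.49,"dz": -0.2,"rx": 0,"ry": 0,"rz": 0.05,"jaw": 0}
    - {"dx": 0.3,"dy": -0.49,"dz": -0.2,"rx": 0,"ry": 0,"rz": 0.05,"jaw": 0}
    - {"dx": 0.28,"dy": -0.47,"dz": -0.2,"rx": 0,"ry": 0,"rz": 0.06,"jaw": 0}

```text
time: 2.25
eef_pos: [0.5487, 0.0282, 0.171]
eef_rot: [[-0.999, 0.047, 0.001], [0.047, 0.999, 0.0], [-0.001, 0.0, -1.0]]
wrist_force: [0.1, 0.1, 0.5]
grip_width: -0.0003
```

move_arm:
  targets:
    - {"dx": 0,"dy": 0.01,"dz": -0.1,"rx": 0,"ry": 0,"rz": 0,"jaw": 0}
    - {"dx": 0,"dy": 0,"dz": -0.1,"rx": 0,"ry": 0,"rz": 0,"jaw": 0}
    - {"dx": 0,"dy": 0,"dz": -0.1,"rx": 0,"ry": 0,"rz": 0,"jaw": 0}
    - {"dx": 0,"dy": 0,"dz": -0.1,"rx": 0,"ry": 0,"rz": 0,"jaw": 0}
    - {"dx": 0,"dy": 0,"dz": -0.05,"rx": 0,"ry": 0,"rz": 0,"jaw": 0}
    - {"dx": 0,"dy": 0,"dz": 0,"rx": 0,"ry": 0,"rz": 0,"jaw": 0}
    - {"dx": 0,"dy": 0,"dz": 0,"rx": 0,"ry": 0,"rz": 0,"jaw": 0}
    - {"dx": 0,"dy": 0,"dz": 0,"rx": 0,"ry": 0,"rz": 0,"jaw": 0}
    - {"dx": 0,"dy": 0,"dz": 0,"rx": 0,"ry": 0,"rz": 0,"jaw": 0}
    - {"dx": 0,"dy": 0,"dz": 0,"rx": 0,"ry": 0,"rz": 0,"jaw": 0}

```text
time: 3.5
eef_pos: [0.5476, 0.031, 0.1264]
eef_rot: [[-0.999, 0.048, 0.0], [0.048, 0.999, -0.0], [-0.0, -0.0, -1.0]]
wrist_force: [-0.2, -0.0, -0.1]
grip_width: -0.0001
```

```bash
python3 - <<'E'
from h import *
s=robot.snapshot("side")[:,:,::-1].copy();t=robot.snapshot("top")[:,:,::-1].copy()
a=cv2.resize(t[170:250,150:230],(396,396),interpolation=cv2.INTER_CUBIC)
b=cv2.resize(s[180:260,200:280],(396,396),interpolation=cv2.INTER_CUBIC)
cv2.imwrite("pics/over.png",np.hstack([a,b]))
st=robot.read_state();print(st["eef_pos"],st["wrist_force"])
E
```

```text
[0.54755703 0.03099276 0.1263972 ] [-0.49891029 -0.3238615   0.05613109]
```

View pics/over.png

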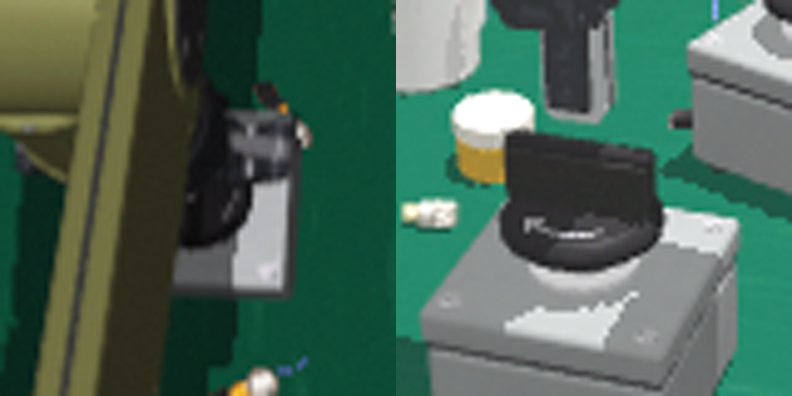

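The side view shows the shut fingertips (crop about 580,113) behind and above the ridge centre (580,145). I'll use the known TCP pixel to check the camera-to-robot offset.

```bash
python3 - <<'E'
from h import *
def proj(n,X):
    c=C[n];K=np.array([[c["fx"],0,c["cx"]],[0,c["fy"],c["cy"]],[0,0,1]])
    return cv2.projectPoints(np.array([X],float),cv2.Rodrigues(np.array(c["R"]))[0],np.array(c["t"]),K,np.array(c["distortion"]))[0][0,0]
cr=lambda X:(proj("side",X)-[200,180]+.4)*4.95+[396,0]
p=np.array([.5476,.031,.1264])
print("tcp",cr(p))
for dx in(-.011,.011):
  for dy in(-.0145,-.008,.008,.0145): print(dx,dy,cr(p+[dx,dy,0]))
for x,y in((.548,.031),(.548,.028),(.548,.035)):
  print(x,y,[cr([x+d,y-.0025*d/.028/1.,.115]).round() for d in(-.028,0,.028)])
E
```

```text
tcp [578.60122227 107.8006439 ]
-0.011 -0.0145 [620.88127824  91.71182386]
-0.011 -0.008 [615.44879186 100.46066797]
-0.011 0.008 [601.70944906 122.58902334]
-0.011 0.0145 [595.97359079 131.82777413]
0.011 -0.0145 [561.95904237  84.77626188]
0.011 -0.008 [556.11210801  93.40471194]
0.011 0.008 [541.32919709 115.22332826]
0.011 0.0145 [535.1596356  124.33053645]
0.548 0.031 [array([653., 149.]), array([579., 136.]), array([507., 123.])]
0.548 0.028 [array([656., 145.]), array([582., 132.]), array([509., 119.])]
0.548 0.035 [array([650., 155.]), array([575., 141.]), array([503., 129.])]
```

move_arm:
  targets:
    - {"dx": 0,"dy": -0.01,"dz": -0.03,"rx": 0,"ry": 0,"rz": 0,"jaw": 0}
    - {"dx": 0,"dy": 0,"dz": -0.03,"rx": 0,"ry": 0,"rz": 0,"jaw": 0}
    - {"dx": 0,"dy": 0,"dz": -0.03,"rx": 0,"ry": 0,"rz": 0,"jaw": 0}
    - {"dx": 0,"dy": 0,"dz": -0.02,"rx": 0,"ry": 0,"rz": 0,"jaw": 0}
    - {"dx": 0,"dy": 0,"dz": -0.02,"rx": 0,"ry": 0,"rz": 0,"jaw": 0}
    - {"dx": 0,"dy": 0,"dz": -0.02,"rx": 0,"ry": 0,"rz": 0,"jaw": 0}
    - {"dx": 0,"dy": 0,"dz": -0.02,"rx": 0,"ry": 0,"rz": 0,"jaw": 0}
    - {"dx": 0,"dy": 0,"dz": 0,"rx": 0,"ry": 0,"rz": 0,"jaw": 0}
    - {"dx": 0,"dy": 0,"dz": 0,"rx": 0,"ry": 0,"rz": 0,"jaw": 0}
    - {"dx": 0,"dy": 0,"dz": 0,"rx": 0,"ry": 0,"rz": 0,"jaw": 0}

```text
time: 4.85
eef_pos: [0.5475, 0.0301, 0.1093]
eef_rot: [[-0.999, 0.048, -0.0], [0.048, 0.999, 0.0], [0.0, 0.0, -1.0]]
wrist_force: [-2.4, 1.0, 2.6]
grip_width: 0.0002
```

move_arm:
  targets:
    - {"dx": 0,"dy": 0,"dz": -0.01,"rx": 0,"ry": 0,"rz": 0,"jaw": 0}
    - {"dx": 0,"dy": 0,"dz": -0.01,"rx": 0,"ry": 0,"rz": 0,"jaw": 0}
    - {"dx": 0,"dy": 0,"dz": 0,"rx": 0,"ry": 0,"rz": 0,"jaw": 0}
    - {"dx": 0,"dy": 0,"dz": 0,"rx": 0,"ry": 0,"rz": 0,"jaw": 0}
    - {"dx": 0,"dy": 0,"dz": 0,"rx": 0,"ry": 0,"rz": 0,"jaw": 0}
    - {"dx": 0,"dy": 0,"dz": 0,"rx": 0,"ry": 0,"rz": 0,"jaw": 0}
    - {"dx": 0,"dy": 0,"dz": 0,"rx": 0,"ry": 0,"rz": 0,"jaw": 0}
    - {"dx": 0,"dy": 0,"dz": 0,"rx": 0,"ry": 0,"rz": 0,"jaw": 0}
    - {"dx": 0,"dy": 0,"dz": 0,"rx": 0,"ry": 0,"rz": 0,"jaw": 0}
    - {"dx": 0,"dy": 0,"dz": 0,"rx": 0,"ry": 0,"rz": 0,"jaw": 0}

```text
time: 6.1
eef_pos: [0.5475, 0.03, 0.1073]
eef_rot: [[-0.999, 0.048, 0.0], [0.048, 0.999, -0.0], [-0.0, -0.0, -1.0]]
wrist_force: [-1.6, -0.4, 3.6]
grip_width: 0.0001
```

```bash
python3 - <<'E'
from h import *
for i in range(3):
    s=robot.snapshot("side"); r=robot.read_state();print(r["time"],r["eef_pos"].round(4),r["wrist_force"].round(2),r["wrist_torque"].round(2))
E
```

```text
6.15 [0.5475 0.0301 0.1073] [-0.85 -0.15  4.65] [ 0.01  0.22 -0.07]
6.2 [0.5475 0.03   0.1073] [-2.03  1.26  2.73] [0.02 0.2  0.03]
6.25 [0.5475 0.0301 0.1073] [-2.17 -0.81  3.38] [-0.    0.23 -0.03]
```

move_arm:
  targets:
    - {"dx": 0,"dy": 0,"dz": -0.01,"rx": 0,"ry": 0,"rz": 0,"jaw": 0}
    - {"dx": 0,"dy": 0,"dz": -0.01,"rx": 0,"ry": 0,"rz": 0,"jaw": 0}
    - {"dx": 0,"dy": 0,"dz": 0,"rx": 0,"ry": 0,"rz": 0,"jaw": 0}
    - {"dx": 0,"dy": 0,"dz": 0,"rx": 0,"ry": 0,"rz": 0,"jaw": 0}
    - {"dx": 0,"dy": 0,"dz": 0,"rx": 0,"ry": 0,"rz": 0,"jaw": 0}
    - {"dx": 0,"dy": 0,"dz": 0,"rx": 0,"ry": 0,"rz": 0,"jaw": 0}
    - {"dx": 0,"dy": 0,"dz": 0,"rx": 0,"ry": 0,"rz": 0,"jaw": 0}
    - {"dx": 0,"dy": 0,"dz": 0,"rx": 0,"ry": 0,"rz": 0,"jaw": 0}
    - {"dx": 0,"dy": 0,"dz": 0,"rx": 0,"ry": 0,"rz": 0,"jaw": 0}
    - {"dx": 0,"dy": 0,"dz": 0,"rx": 0,"ry": 0,"rz": 0,"jaw": 0}

```text
time: 7.5
eef_pos: [0.5478, 0.0301, 0.1068]
eef_rot: [[-0.999, 0.048, 0.001], [0.048, 0.999, -0.0], [-0.001, 0.0, -1.0]]
wrist_force: [-4.1, -0.8, 14.8]
grip_width: -0.0001
```

```bash
python3 - <<'E'
from h import *
F=[]
for i in range(4):
    s=robot.snapshot("side"); r=robot.read_state();F.append(np.r_[r["wrist_force"],r["wrist_torque"]])
print(r["eef_pos"].round(4),np.mean(F,0).round(2))
a=cv2.imread("pics/side0.png")[180:260,200:280];b=s[180:260,200:280,::-1]
cv2.imwrite("pics/press.png",np.hstack([cv2.resize(i,(396,396),interpolation=cv2.INTER_CUBIC) for i in(a,b)]))
E
```

```text
[0.5478 0.0301 0.1068] [-3.800e+00  1.800e-01  1.432e+01  4.000e-02  7.200e-01  1.000e-02]
```

View pics/press.png

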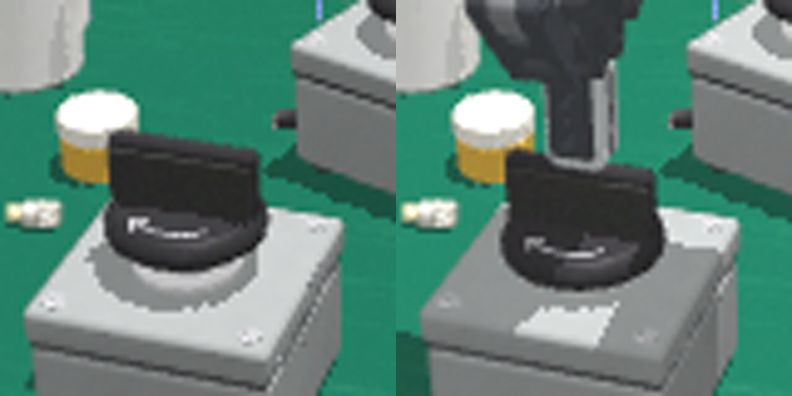

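The plunger hit its end stop at z=0.1068 with about 14 N, and the head is visibly down (head front edge about 290 in the crop against about 268 before). Next I'll lift off and drop beside the ridge's far end on the +y side.

move_arm:
  targets:
    - {"dx": 0,"dy": 0,"dz": 0.1,"rx": 0,"ry": 0,"rz": 0,"jaw": 0}
    - {"dx": 0,"dy": 0,"dz": 0.1,"rx": 0,"ry": 0,"rz": 0,"jaw": 0}
    - {"dx": 0,"dy": 0,"dz": 0.05,"rx": 0,"ry": 0,"rz": 0,"jaw": 0}
    - {"dx": 0.08,"dy": 0.12,"dz": 0,"rx": 0,"ry": 0,"rz": 0,"jaw": 0}
    - {"dx": 0.08,"dy": 0.12,"dz": 0,"rx": 0,"ry": 0,"rz": 0,"jaw": 0}
    - {"dx": 0.08,"dy": 0.12,"dz": 0,"rx": 0,"ry": 0,"rz": 0,"jaw": 0}
    - {"dx": 0,"dy": 0,"dz": -0.1,"rx": 0,"ry": 0,"rz": 0,"jaw": 0}
    - {"dx": 0,"dy": 0,"dz": -0.1,"rx": 0,"ry": 0,"rz": 0,"jaw": 0}
    - {"dx": 0,"dy": 0,"dz": -0.1,"rx": 0,"ry": 0,"rz": 0,"jaw": 0}
    - {"dx": 0,"dy": 0,"dz": -0.04,"rx": 0,"ry": 0,"rz": 0,"jaw": 0}

```text
time: 8.95
eef_pos: [0.5705, 0.0657, 0.095]
eef_rot: [[-0.999, 0.049, -0.002], [0.049, 0.999, -0.0], [0.002, -0.0, -1.0]]
wrist_force: [0.1, -0.5, 1.0]
grip_width: 0.0003
```

```bash
python3 - <<'E'
from h import *
F=[]
for i in range(4):
    s=robot.snapshot("side"); r=robot.read_state();F.append(np.r_[r["wrist_force"],r["wrist_torque"]])
print(r["eef_pos"].round(4),np.mean(F,0).round(2))
b=s[180:260,200:280,::-1]
cv2.imwrite("pics/beside.png",cv2.resize(b,(560,560),interpolation=cv2.INTER_CUBIC))
E
```

```text
[0.5716 0.0659 0.0964] [-0.15 -0.05 -0.32 -0.01  0.01 -0.03]
```

View pics/beside.png

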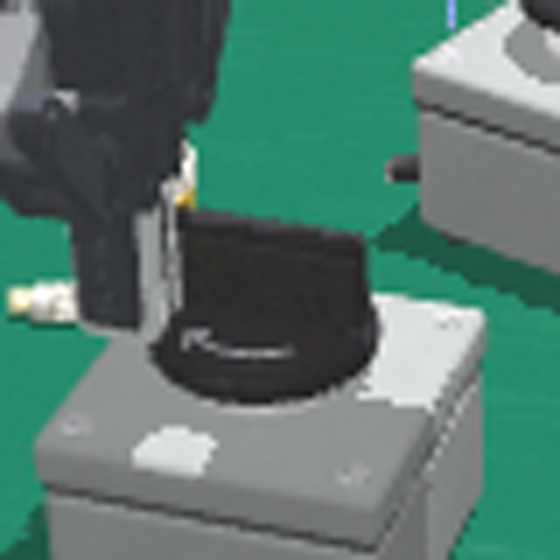

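The head stays down (latched) and the finger stands clear on its +y side, its tip at about (140,330). Now the approach in -y.

move_arm:
  targets:
    - {"dx": 0,"dy": -0.03,"dz": 0,"rx": 0,"ry": 0,"rz": 0,"jaw": 0}
    - {"dx": 0,"dy": -0.03,"dz": 0,"rx": 0,"ry": 0,"rz": 0,"jaw": 0}
    - {"dx": 0,"dy": -0.03,"dz": 0,"rx": 0,"ry": 0,"rz": 0,"jaw": 0}
    - {"dx": 0,"dy": -0.03,"dz": 0,"rx": 0,"ry": 0,"rz": 0,"jaw": 0}
    - {"dx": 0,"dy": -0.03,"dz": 0,"rx": 0,"ry": 0,"rz": 0,"jaw": 0}
    - {"dx": 0,"dy": -0.03,"dz": 0,"rx": 0,"ry": 0,"rz": 0,"jaw": 0}
    - {"dx": 0,"dy": -0.02,"dz": 0,"rx": 0,"ry": 0,"rz": 0,"jaw": 0}
    - {"dx": 0,"dy": -0.02,"dz": 0,"rx": 0,"ry": 0,"rz": 0,"jaw": 0}
    - {"dx": 0,"dy": 0,"dz": 0,"rx": 0,"ry": 0,"rz": 0,"jaw": 0}
    - {"dx": 0,"dy": 0,"dz": 0,"rx": 0,"ry": 0,"rz": 0,"jaw": 0}

```text
time: 10.4
eef_pos: [0.5719, 0.0441, 0.0964]
eef_rot: [[-0.999, 0.048, 0.001], [0.048, 0.999, 0.0], [-0.001, 0.0, -1.0]]
wrist_force: [1.4, 1.0, 0.4]
grip_width: -0.0001
```

```bash
cat >look.py <<'E'
import sys
from h import *
F=[]
for i in range(4):
    s=robot.snapshot("side"); r=robot.read_state();F.append(np.r_[r["wrist_force"],r["wrist_torque"]])
print(r["time"],r["eef_pos"].round(4),np.mean(F,0).round(2))
b=s[180:260,200:280,::-1]
cv2.imwrite(f"pics/{sys.argv[1]}.png",cv2.resize(b,(560,560),interpolation=cv2.INTER_CUBIC))
E
python3 look.py push1
```

```text
10.6 [0.5718 0.0441 0.0964] [ 0.96  1.82  0.49  0.32 -0.22  0.01]
```

move_arm:
  targets:
    - {"dx": 0,"dy": -0.01,"dz": 0,"rx": 0,"ry": 0,"rz": 0,"jaw": 0}
    - {"dx": 0,"dy": -0.01,"dz": 0,"rx": 0,"ry": 0,"rz": 0,"jaw": 0}
    - {"dx": 0,"dy": -0.01,"dz": 0,"rx": 0,"ry": 0,"rz": 0,"jaw": 0}
    - {"dx": 0,"dy": -0.01,"dz": 0,"rx": 0,"ry": 0,"rz": 0,"jaw": 0}
    - {"dx": 0,"dy": -0.01,"dz": 0,"rx": 0,"ry": 0,"rz": 0,"jaw": 0}
    - {"dx": 0,"dy": 0,"dz": 0,"rx": 0,"ry": 0,"rz": 0,"jaw": 0}
    - {"dx": 0,"dy": 0,"dz": 0,"rx": 0,"ry": 0,"rz": 0,"jaw": 0}
    - {"dx": 0,"dy": 0,"dz": 0,"rx": 0,"ry": 0,"rz": 0,"jaw": 0}
    - {"dx": 0,"dy": 0,"dz": 0,"rx": 0,"ry": 0,"rz": 0,"jaw": 0}
    - {"dx": 0,"dy": 0,"dz": 0,"rx": 0,"ry": 0,"rz": 0,"jaw": 0}

```text
time: 11.85
eef_pos: [0.5716, 0.0391, 0.0963]
eef_rot: [[-0.999, 0.048, 0.0], [0.048, 0.999, 0.0], [-0.0, 0.0, -1.0]]
wrist_force: [0.9, 2.7, 3.4]
grip_width: 0.0002
```

```bash
python3 look.py push2
```

```text
12.05 [0.5716 0.039  0.0963] [ 1.37  1.65  2.85  0.32 -0.16 -0.02]
```

View pics/push2.png

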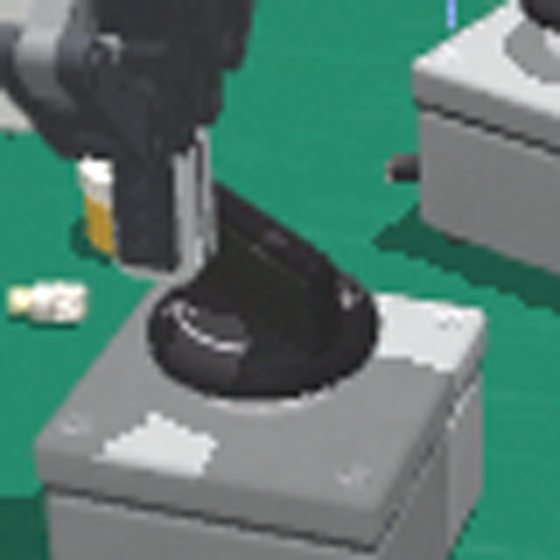

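The head has turned clockwise well over halfway. The upward force suggests the latch is letting go. I'll push 4 mm more, hold, then back off in +y.

move_arm:
  targets:
    - {"dx": 0,"dy": -0.01,"dz": 0,"rx": 0,"ry": 0,"rz": 0,"jaw": 0}
    - {"dx": 0,"dy": -0.01,"dz": 0,"rx": 0,"ry": 0,"rz": 0,"jaw": 0}
    - {"dx": 0,"dy": -0.01,"dz": 0,"rx": 0,"ry": 0,"rz": 0,"jaw": 0}
    - {"dx": 0,"dy": 0,"dz": 0,"rx": 0,"ry": 0,"rz": 0,"jaw": 0}
    - {"dx": 0,"dy": 0,"dz": 0,"rx": 0,"ry": 0,"rz": 0,"jaw": 0}
    - {"dx": 0,"dy": 0.03,"dz": 0,"rx": 0,"ry": 0,"rz": 0,"jaw": 0}
    - {"dx": 0,"dy": 0.06,"dz": 0,"rx": 0,"ry": 0,"rz": 0,"jaw": 0}
    - {"dx": 0,"dy": 0.1,"dz": 0,"rx": 0,"ry": 0,"rz": 0,"jaw": 0}
    - {"dx": 0,"dy": 0.15,"dz": 0,"rx": 0,"ry": 0,"rz": 0,"jaw": 0}
    - {"dx": 0,"dy": 0,"dz": 0.1,"rx": 0,"ry": 0,"rz": 0,"jaw": 0}

```text
time: 13.3
eef_pos: [0.57, 0.0713, 0.1055]
eef_rot: [[-0.999, 0.046, -0.003], [0.046, 0.999, -0.0], [0.003, -0.0, -1.0]]
wrist_force: [0.2, 0.4, 0.1]
grip_width: 0.0001
```

```bash
python3 look.py after
```

```text
13.5 [0.5718 0.07   0.1068] [ 0.18 -0.18  0.44  0.03 -0.03 -0.  ]
```

View pics/after.png

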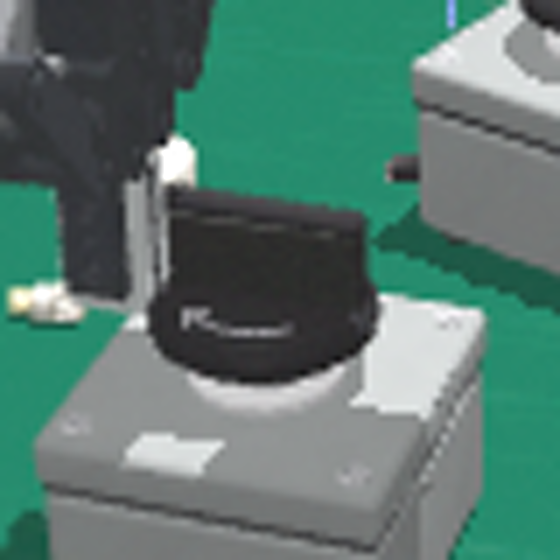

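The head is back out (front edge about 382, against about 402 latched, with the white collar showing again) and the ridge has turned back. I'll raise the hand clear.

move_arm:
  targets:
    - {"dx": 0,"dy": 0,"dz": 0.2,"rx": 0,"ry": 0,"rz": 0,"jaw": 0}
    - {"dx": 0,"dy": 0,"dz": 0.25,"rx": 0,"ry": 0,"rz": 0,"jaw": 0}
    - {"dx": 0,"dy": 0.2,"dz": 0.25,"rx": 0,"ry": 0,"rz": 0,"jaw": 0}
    - {"dx": 0,"dy": 0.4,"dz": 0.25,"rx": 0,"ry": 0,"rz": 0,"jaw": 0}
    - {"dx": 0,"dy": 0.4,"dz": 0.2,"rx": 0,"ry": 0,"rz": 0,"jaw": 0}
    - {"dx": 0,"dy": 0.4,"dz": 0,"rx": 0,"ry": 0,"rz": 0,"jaw": 0}
    - {"dx": 0,"dy": 0.3,"dz": 0,"rx": 0,"ry": 0,"rz": 0,"jaw": 0}
    - {"dx": 0,"dy": 0,"dz": 0,"rx": 0,"ry": 0,"rz": 0,"jaw": 0}
    - {"dx": 0,"dy": 0,"dz": 0,"rx": 0,"ry": 0,"rz": 0,"jaw": 0}
    - {"dx": 0,"dy": 0,"dz": 0,"rx": 0,"ry": 0,"rz": 0,"jaw": 0}

```text
time: 14.75
eef_pos: [0.5715, 0.2388, 0.2211]
eef_rot: [[-0.999, 0.05, -0.0], [0.05, 0.999, -0.001], [0.0, -0.001, -1.0]]
wrist_force: [0.3, 0.2, 0.6]
grip_width: -0.0003
```

```bash
python3 look.py clear; python3 - <<'E'
import cv2, numpy as np
from h import *
a=cv2.imread("pics/side0.png");s=robot.snapshot("side")[:,:,::-1]
cv2.imwrite("pics/cmp.png",np.hstack([cv2.resize(i[180:280,180:280],(398,398),interpolation=cv2.INTER_CUBIC) for i in(a,s)]))
E
```

```text
14.95 [0.5716 0.2393 0.2213] [ 0.07 -0.01  0.56 -0.    0.    0.01]
```

View pics/cmp.png

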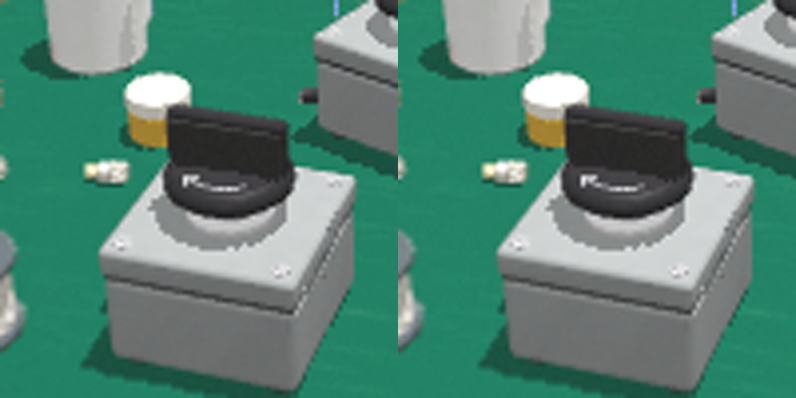

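Before (left) and after (right) look the same: the button is out, the ridge is back, and the box and the things in the crop are unmoved. I'll hand the job in.

```bash
python3 -c "
from cell import robot
print(robot.job_done())"
```

```text
the job is handed in; nothing more can be done
None
```

I pressed the grey stop button until it latched, twisted it clockwise until it sprang back out, and handed the job in at about 15 s.

- **Press:** with the jaws shut, I pushed down on the ridge's centre until it hit the end stop at z = 0.1068 with about 14 N. After the hand lifted, the picture showed the head still down.
- **Twist:** I pushed the left cheek near the ridge's far end towards -y with about 2 N sideways. The head turned clockwise, and once I backed off it was out again with the ridge back at rest.
- **Final checks:** the side-camera crop matched the start picture for the stop button and box, the jar, and the parts of the spool, bottle and plain box in view. Wrist force was about zero with the hand 0.2 m clear.
- **Not checked:** I took no final top view, so the plain button itself was not seen again at the end.
- **Disagreements:** the ridge top measured z ≈ 0.110 from the two cameras, against 0.115 in the text. The two views also differed by about 8 mm in y. Contact heights on the robot agreed with 0.115.
- **Interface:** the first move call was refused as invalid input. It worked once every row also gave `rx` and `ry`.

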